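# Release the press frame of a circuit-board test fixture

## Task

The circuit-board test fixture is latched shut. Somewhere along its black front rail one finger notch is hidden: find it, by running a fingertip along the edge or by eye, and press down the release tab inside it until the press frame springs up by itself. Leave the frame standing ajar and the tab free: nothing is gripped, the frame is not lifted any further by hand, and the parts lying about stay where they are.

Things in the scene. Friction and masses are not known exactly. Their poses are not given: they have to be found in the camera images.
- fixture: Bench test fixture: aluminium case, 320 mm deep (its x), 400 mm wide (its y), 100 mm high, fixed, a green circuit board under its clear window. Origin: centre of its underside, on the table. Its +x points to the hinge at the rear, -x to the black front rail on the robot's side, z up. Steel handles stand out 37 mm from its left and right sides, 35 mm above the table.
- rail_middle (a point): Middle of the black front rail's flat top, 100 mm above the table; axes as the fixture's. The rail is 45 mm wide (x from -22 to +22 mm here) and 372 mm long (y from -186 to +186): six equal blocks of 62 mm, centred at y = -155, -93, -31, 31, 93, 155. Five are plain and solid; one, in any of the six bays (not told: feel or look for it), is the latch block with the finger notch.
- release_tab (a joint): Flat dark grey tab (43 x 27 mm) lying in the notch 14 mm below the rail's top. The notch is in the middle of the latch block, open at top and front: 46 mm along the rail, 30 mm deep in x (from the front face to 8 mm beyond the rail's middle line). Value: m pressed straight down, 0 to 0.007; it springs back, takes 2 to 6 N and meets a solid stop at 0.007. It unlatches 4 to 5.5 mm down.
- press_frame (a joint): Aluminium press frame with the clear window, behind the rail (2 mm gap) and level with its top when shut. Hinged at the rear along the fixture's y at its x = 140 mm, z = 94 mm; front edge 253 mm from the hinge. Value: opening angle, rad; 0 = latched shut. Unlatched, its springs lift it within about 1 s to 0.10 - 0.14 rad (front edge up 25 to 36 mm) and hold it there.
- relay: Bystander: orange relay with a black foot, 24 x 30 x 36 mm, 35 g, standing loose in front of the fixture. Origin: centre of its underside.
- terminal_block: Bystander: cream terminal block, 34 x 50 x 32 mm, 50 g, lying loose in front of the fixture. Origin: centre of its underside.
- probe_jar: Bystander: small jar with a red cap, 44 mm diameter, 55 mm high, 80 g, standing loose to the left of the fixture. Origin: centre of its underside.
- screwdriver: Bystander: screwdriver with a yellow handle, 180 mm long, lying loose to the right of the fixture. Origin: near the middle of its length, on the table; its x points along the blade.

How it is judged:
By the outcome, as a careful person would: the job done as asked, in the order asked, and still so for the second after the job is handed in, with the robot touching nothing.
It also fails if it takes over 72 s, if anything falls off the work surface, if the arm or the gripper's body presses on something with over 40 N, if the wrist force passes 120 N, or if a joint passes its speed limit or range.

## Robot

A 7-joint arm with a two-finger parallel gripper is mounted at the origin on the work surface. World frame = base frame: x ahead of the robot, y to its left, z up, the work surface at z = 0. Lengths are in mm, angles in rad, forces in N, time in s.
With the tool pointing down it reaches from about 425 to 825 mm from the base axis. Payload 3.6 kg.
Tool frame: the origin (TCP) lies at the very end of the fingers, on their centre line; the grasp point (between the pads) lies behind it (manip.grip_point_offset is the z of the grasp point in the tool frame, in mm); z points along the fingers, y is the line along which they close (so a half turn about z gives the same grasp; the last joint's range is limited). The gripper opens to 93 mm and grips with 3 to 60 N. Pads are 15 mm wide; open, the fingers measure 128 mm over their backs; the gripper's body (75 mm by 188 mm) begins 65 mm behind the grasp point.
Start: joints at [1.212, 0.615, -0.013, 1.423, 0.008, 1.103, -0.04], TCP at [211.745, -614.513, 218.64] pointing down, gripper open.
Joint ranges: [-3.12, 3.12], [-0.3, 2.06], [-1.34, 1.32], [0.26, 2.42], [-1.36, 4.5], [0.01, 1.98], [-2.84, 2.84]. Speed limits (rad/s): [2.79, 2.79, 3.14, 3.14, 3.14, 3.14, 3.14].

## Interface

Orientations are given as a rotation vector (axis times angle).
In Python, from cell import manip, get_image, camera_model gives the robot as it stands. The module is installed in compiled form; this text tells all that it offers.
- The arm moves only by the shell command python3 -m inch 'ROWS' [FORCE]. ROWS is JSON, a list of rows, each a list of 3 entries, a list of its own where there are three numbers: the turn, a rotation vector about the tool's x, y, z in degrees, then the shift along the tool's x, y, z in m, then the finger opening in m, from 0 to 0.093. A call has 1 to 20 rows; each row shifts and turns the commanded pose from where the row before left it, along the tool's axes as they then stand; what a row does not reach is not made up. A row lasts 1/10 s, in which the tool goes at most 50 mm and 8.59 degrees, less where a joint would pass 70% of its speed; a pose out of reach is approached as far as the arm can. A call with a gripper value outside its range is refused whole. The fingers move at their own pace and stop on an object; FORCE is the grip in N (left out, the last holds). Time passes only in rows, so rows that do not move let the fingers close. It gives the time, the measured TCP pose, the force, the opening and the grip force at its end, in the units of the state.
- manip.state(): the state, without advancing time (a new reading comes with each control period).
- get_image(name): name is "scene" or "top"; returns (picture, depth): 384x512x3 uint8, red, green, blue; 384x512 float32, mm along the optical axis (not along the pixel's ray), 0 where there is no reading.
- camera_model(name): a dict with "K" (3x3 intrinsics, pixels), "distortion" ([k1, k2, p1, p2, k3] as OpenCV has them; the pictures are not rectified), "extrinsics" (4x4, takes a point from camera to world coordinates). Camera axes: x right, y up, looking along -z (the intrinsics and any distortion apply to the point x, -y, -z); pixel columns grow to the right and rows downward; lengths in mm; the calibration is good to about 2 mm. A picture is of the moment at which its call begins. camera_model takes no time and is no camera call.
- manip.sign_off(): hands the job in; it is judged then, once.
The state is a dict: "time": time; "joint_pos": joint angles; "joint_vel": joint speeds; "effort": joint torques, N m; "position": TCP position; "tool_rot": TCP orientation; "ft_force": force on the tool from outside, world axes, zero at the start; "moment": the same for the moment, N m; "finger_gap": opening from 0.0 (shut) to 1.0 (fully open); "gripper_force": force on a finger pad.
Only numpy, scipy, OpenCV 4.12 (cv2) and the standard library are available. Lean on these libraries where they do the work, as an engineer would, in place of code of your own. Each camera call takes 0.05 s, during which the arm holds its last target. There are 200 camera calls.

## Working session

There is one attempt and no reset: what is moved stays moved. The work goes in short steps, Python scripts to look and compute and a shell command to move; the robot and the scene stay as the last step left them, time stands still between calls to the robot, and variables do not carry over. Pictures are saved under pics/ and viewed, at most 10 in all, crops included, and the job is handed in when it is done.

```bash
mkdir -p pics
python3 - <<'E'
from cell import manip,get_image,camera_model
import cv2,numpy as np
for n in("scene","top"):
    p,d=get_image(n); np.savez(f"{n}.npz",p=p,d=d); cv2.imwrite(f"pics/{n}0.png",cv2.cvtColor(p,cv2.COLOR_RGB2BGR))
    c=camera_model(n); print(c)
s=manip.state();print(s,manip.grip_point_offset)
E
```

```text
{'K': array([[417.65285659,   0.        , 261.35078391],
       [  0.        , 417.65285659, 192.76873921],
       [  0.        ,   0.        ,   1.        ]]), 'distortion': array([-0.12049601,  0.        ,  0.        ,  0.        ,  0.        ]), 'extrinsics': array([[ 8.65059694e-01, -4.16165782e-01,  2.80138836e-01,
         8.39878534e+02],
       [ 5.01633627e-01,  7.24196207e-01, -4.73184487e-01,
        -3.93132576e+02],
       [-5.95229109e-03,  5.49859888e-01,  8.35235700e-01,
         8.23370592e+02],
       [ 0.00000000e+00,  0.00000000e+00,  0.00000000e+00,
         1.00000000e+00]])}
{'K': array([[439.22562482,   0.        , 253.39560611],
       [  0.        , 439.22562482, 185.54893611],
       [  0.        ,   0.        ,   1.        ]]), 'distortion': array([-0.05890507,  0.        ,  0.        ,  0.        ,  0.        ]), 'extrinsics': array([[-1.24122582e-02,  9.87029219e-01, -1.60060164e-01,
         4.42688657e+02],
       [-9.99911413e-01, -1.30214995e-02, -2.75797450e-03,
         3.50372776e+01],
       [-4.80642477e-03,  1.60011752e-01,  9.87103408e-01,
         1.10489798e+03],
       [ 0.00000000e+00,  0.00000000e+00,  0.00000000e+00,
         1.00000000e+00]])}
{'time': 0.1, 'joint_pos': array([ 1.21248289,  0.61580231, -0.01258157,  1.42469563,  0.008153  ,
        1.10345155, -0.04039774]), 'joint_vel': array([-0.001098  , -0.00106201, -0.00073915, -0.00535884, -0.00085618,
        0.00109412,  0.00134966]), 'effort': array([ 7.69111866e-04, -4.60043442e+01,  2.10117605e-01, -1.66245639e+01,
       -6.10884978e-02,  1.69295899e-02,  1.13961414e-04]), 'position': array([ 211.49012156, -613.88169809,  217.62452493]), 'tool_rot': array([-3.09621354e+00, -5.18548133e-01,  7.46335315e-04]), 'ft_force': array([ 0.5337766 ,  0.22680868, -0.03099418]), 'moment': array([-0.05931394,  0.01201207, -0.06630373]), 'gripper_force': 0.0, 'finger_gap': 1.002973317441099} -18.8
```

View pics/scene0.png

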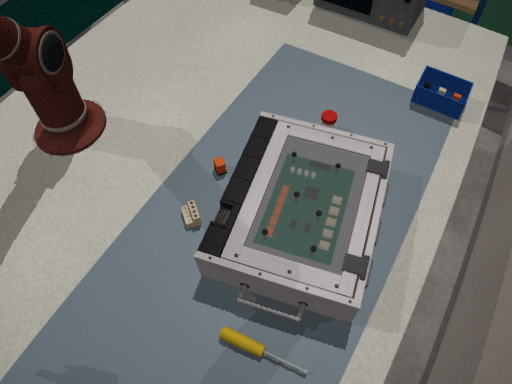

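View pics/top0.png

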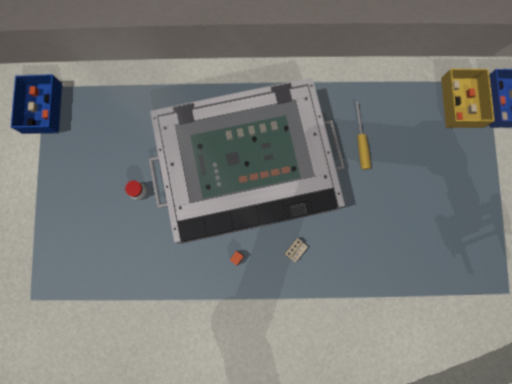

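The scene view shows a notch in the rail at about (224,215), and the top view shows it at about (299,210). That is the fifth block from the left, y ≈ -93. The relay is at top (237,258) and the terminal block at (297,250). Next I measure the rail.

```bash
cat > h.py <<'E'
import numpy as np,cv2
from cell import camera_model
def ray(n,uv,z):
    c=camera_model(n);T=c["extrinsics"]
    q=cv2.undistortPoints(np.array(uv,float).reshape(-1,1,2),c["K"],c["distortion"])[:,0]
    d=np.c_[q[:,0],-q[:,1],-np.ones(len(q))]@T[:3,:3].T
    o=T[:3,3]; return o+d*((z-o[2])/d[:,2])[:,None]
E
python3 - <<'E'
from h import *
for n in("top","scene"):
    f=np.load(n+".npz");p=f["p"];g=p.max(2)
    m=(g<50).astype(np.uint8)
    roi=np.zeros_like(m)
    x0,y0,x1,y1=(165,180,350,245) if n=="top" else (195,110,285,265)
    roi[y0:y1,x0:x1]=1; m=cv2.morphologyEx(m*roi,cv2.MORPH_CLOSE,np.ones((5,5),np.uint8))
    k,l,s,c=cv2.connectedComponentsWithStats(m);i=1+s[1:,4].argmax()
    v,u=np.nonzero(l==i);P=ray(n,np.c_[u,v],100.)[:,:2].astype(np.float32)
    r=cv2.minAreaRect(P);print(n,s[i],r,cv2.boxPoints(r).round(1).tolist())
    # depth-> world heights
    K=camera_model(n);T=K["extrinsics"];d=f["d"]
    q=cv2.undistortPoints(np.c_[u,v].astype(float).reshape(-1,1,2),K["K"],K["distortion"])[:,0]
    z=d[v,u]; W=np.c_[q[:,0]*z,-q[:,1]*z,-z]@T[:3,:3].T+T[:3,3]
    print("z pct",np.percentile(W[:,2],[5,25,50,75,95]))
    lo=(W[:,2]<92)&(W[:,2]>78);print("low",lo.sum(),np.median(W[lo],0))
    t=W[W[:,2]>94]; print("top rect",cv2.minAreaRect(t[:,:2].astype(np.float32)))
    b=(x0-5,y0-5,x1+5,y1+5);im=cv2.cvtColor(p,cv2.COLOR_RGB2BGR)[b[1]:b[3],b[0]:b[2]]
    im=cv2.convertScaleAbs(im,alpha=2.0,beta=20);cv2.imwrite(f"pics/{n}_crop.png",cv2.resize(im,None,fx=3.6 if n=="top" else 3.5,fy=3.6 if n=="top" else 3.5,interpolation=2))
    for nm,uv in (("relay",(237,258) if n=="top" else (220,166)),("tb",(297,250) if n=="top" else (191,215))):print(nm,ray(n,[uv],32.))
    for z,uv in ((86,(299,210) if n=="top" else (224,215)),):print("notch",ray(n,[uv],z))
E
```

```text
top [ 179  189  158   52 3117] ((537.0228881835938, 28.398788452148438), (47.046634674072266, 363.8146057128906), 11.690205574035645) [[477.1000061035156, 201.8000030517578], [550.7999877929688, -154.5], [596.9000244140625, -145.0], [523.2000122070312, 211.3000030517578]]
z pct [ 83.38731846  97.00485007  98.66225555 100.07383071 101.83705071]
low 300 [548.09338624 -60.92806006  85.29826419]
top rect ((504.11834716796875, 21.571319580078125), (114.8031234741211, 364.6321105957031), 11.746944427490234)
relay [[439.97434993  79.82015908  32.        ]]
tb [[457.24897471 -65.5341953   32.        ]]
notch [[548.79817504 -67.63954561  86.        ]]
scene [ 198  116   79  141 2956] ((541.74169921875, 27.651336669921875), (45.74917984008789, 368.3089599609375), 11.68695068359375) [[482.0, 203.39999389648438], [556.5999755859375, -157.3000030517578], [601.4000244140625, -148.10000610351562], [526.7999877929688, 212.60000610351562]]
z pct [ 87.36665951  98.98790243 100.03833086 100.98394659 102.20995323]
low 199 [551.03885087 -58.65721798  86.35030631]
top rect ((616.9276733398438, -117.9886474609375), (140.6864471435547, 694.1558837890625), 27.560977935791016)
relay [[451.14611385  72.10968736  32.        ]]
tb [[469.51614268 -72.71015951  32.        ]]
notch [[553.62014564 -60.58064001  86.        ]]
```

View pics/top_crop.png

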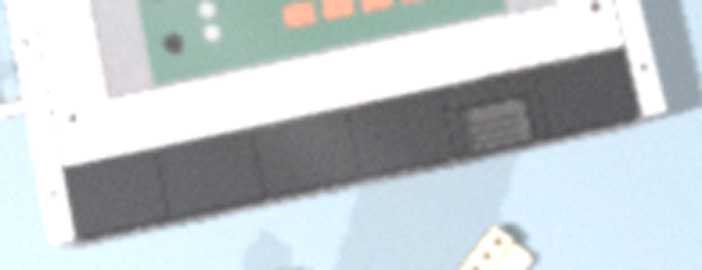

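View pics/scene_crop.png

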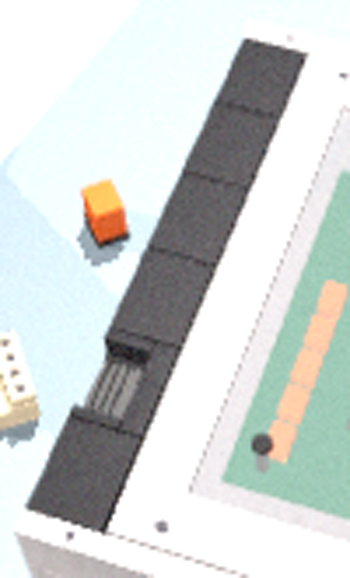

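Both views agree on the rail middle (about (540,28), yaw 11.7°) and on the notch in the y = -93 bay. The tab's depth reading of about 86 mm matches what was given. Next I work out the move to above the tab.

```bash
cat >> h.py <<'E'
from scipy.spatial.transform import Rotation as R
def delta(target,yaw=11.7):
    from cell import manip
    s=manip.state();r=R.from_rotvec(s["tool_rot"]);a=np.radians(yaw)
    X=np.array([np.cos(a),np.sin(a),0]);Z=np.array([0,0,-1.])
    t=R.from_matrix(np.c_[X,np.cross(Z,X),Z])
    e=np.array(target)-s["position"]
    print("turn deg",(r.inv()*t).as_rotvec(degrees=True).round(2),"shift now-axes",r.inv().apply(e).round(1),"target-axes",t.inv().apply(e).round(1),"pos",s["position"].round(1),"F",s["ft_force"].round(1),"gap",s["finger_gap"],"t",s["time"])
E
python3 -c "
from h import *
delta([552,-64,180])"
```

```text
turn deg [-0.13  0.01  7.32] shift now-axes [ 501.1 -408.8   38.5] target-axes [ 444.9 -469.4   37.6] pos [ 211.5 -613.9  217.6] F [ 0.5  0.2 -0. ] gap 1.002973317441099 t 0.1
```

```bash
python3 -m inch '[[[0,0,3.6],[0,0,0],0],[[0,0,3.7],[0.008,-0.009,0],0],[[0,0,0],[0.02,-0.02,0],0],[[0,0,0],[0.027,-0.028,0],0],[[0,0,0],[0.03,-0.032,0],0],[[0,0,0],[0.03,-0.032,0],0],[[0,0,0],[0.03,-0.032,0],0],[[0,0,0],[0.03,-0.032,0],0],[[0,0,0],[0.03,-0.032,0],0],[[0,0,0],[0.03,-0.032,0],0],[[0,0,0],[0.03,-0.032,0],0],[[0,0,0],[0.03,-0.032,0],0],[[0,0,0],[0.03,-0.032,0],0],[[0,0,0],[0.03,-0.032,0],0],[[0,0,0],[0.03,-0.032,0],0],[[0,0,0],[0.03,-0.03,0],0],[[0,0,0],[0.02,-0.02,0],0],[[0,0,0],[0.01,-0.01,0],0],[[0,0,0],[0,0,0],0],[[0,0,0],[0,0,0],0]]' 20; python3 -c "
from h import *
delta([552,-64,135])"
```

```text
time: 2.1
position: [550.6, -66.5, 218.3]
tool_rot: [3.124, 0.317, -0.003]
ft_force: [-0.1, -1.0, -0.6]
finger_gap: 0.006
gripper_force: 0.0
turn deg [ 0.06  0.11 -0.11] shift now-axes [ 2.  -2.3 83.3] target-axes [ 1.9 -2.2 83.3] pos [550.6 -66.5 218.3] F [-0.1 -1.  -0.6] gap 0.005602407903510922 t 2.1
```

Lower to 135 mm, then check from both cameras that the fingertips line up with the notch.

```bash
python3 -m inch '[[[0,0,0],[0.002,-0.002,0.01],0],[[0,0,0],[0,0,0.02],0],[[0,0,0],[0,0,0.02],0],[[0,0,0],[0,0,0.02],0],[[0,0,0],[0,0,0.013],0],[[0,0,0],[0,0,0],0],[[0,0,0],[0,0,0],0]]'
python3 - <<'E'
from h import *
from cell import get_image
delta([552,-64,108])
a,_=get_image("scene");b,_=get_image("top")
s=lambda i,x,y,w,h,f:cv2.resize(cv2.convertScaleAbs(cv2.cvtColor(i,cv2.COLOR_RGB2BGR)[y:y+h,x:x+w],alpha=1.8,beta=15),None,fx=f,fy=f,interpolation=2)
cv2.imwrite("pics/over.png",np.hstack([s(a,165,140,110,125,4),s(b,255,170,85,125,4)]))
E
```

```text
time: 2.8
position: [552.7, -63.4, 135.6]
tool_rot: [3.125, 0.317, -0.001]
ft_force: [0.9, -0.0, 1.3]
finger_gap: 0.005
gripper_force: 0.0
turn deg [ 0.02  0.04 -0.1 ] shift now-axes [-0.8  0.4 27.6] target-axes [-0.8  0.4 27.6] pos [552.7 -63.4 135.6] F [ 0.9 -0.   1.3] gap 0.004813988437488763 t 2.8
```

View pics/over.png

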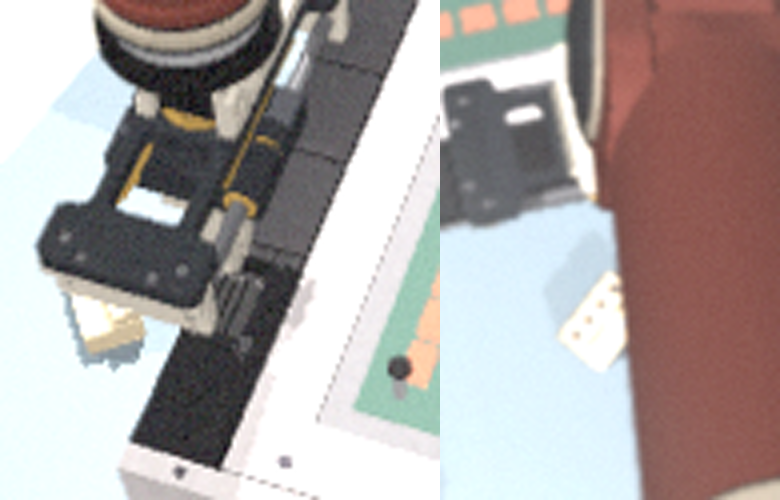

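The scene crop shows the tab at about (243,305), just beside and below the fingertips. The gripper hides the fingertips themselves, so I go down slowly and watch the force.

```bash
python3 -m inch '[[[0,0,0],[0,0,0.01],0],[[0,0,0],[0,0,0.01],0],[[0,0,0],[0,0,0.008],0],[[0,0,0],[0,0,0.004],0],[[0,0,0],[0,0,0],0]]';  python3 -m inch '[[[0,0,0],[0,0,0.003],0],[[0,0,0],[0,0,0.003],0],[[0,0,0],[0,0,0.002],0],[[0,0,0],[0,0,0],0],[[0,0,0],[0,0,0],0]]'
```

```text
time: 3.4
position: [552.5, -62.1, 102.7]
tool_rot: [-3.125, -0.321, 0.003]
ft_force: [0.7, 0.6, -0.2]
finger_gap: 0.006
gripper_force: 0.0
time: 3.9
position: [553.2, -62.2, 95.7]
tool_rot: [-3.125, -0.321, -0.0]
ft_force: [-1.0, 1.2, 0.8]
finger_gap: -0.001
gripper_force: 0.0
```

At 95.7 mm, 4 mm below the rail top, nothing pushes back, so the fingers are inside the notch. Next I press.

```bash
python3 -m inch '[[[0,0,0],[0,0,0.003],0],[[0,0,0],[0,0,0.003],0],[[0,0,0],[0,0,0.003],0],[[0,0,0],[0,0,0],0],[[0,0,0],[0,0,0],0]]';  python3 -m inch '[[[0,0,0],[0,0,0.001],0],[[0,0,0],[0,0,0.001],0],[[0,0,0],[0,0,0.001],0],[[0,0,0],[0,0,0],0],[[0,0,0],[0,0,0],0]]'
```

```text
time: 4.4
position: [553.0, -62.2, 86.5]
tool_rot: [-3.125, -0.321, 0.0]
ft_force: [-0.3, 0.1, -0.0]
finger_gap: 0.003
gripper_force: 0.0
time: 4.9
position: [553.2, -62.2, 84.2]
tool_rot: [3.125, 0.321, 0.001]
ft_force: [-1.7, -0.0, 4.6]
finger_gap: 0.007
gripper_force: 2.7
```

Contact came at about 86 mm with roughly 4 N, so this is the tab. I keep pressing.

```bash
python3 -m inch '[[[0,0,0],[0,0,0.001],0],[[0,0,0],[0,0,0.001],0],[[0,0,0],[0,0,0.001],0],[[0,0,0],[0,0,0],0],[[0,0,0],[0,0,0],0],[[0,0,0],[0,0,0],0]]';  python3 -m inch '[[[0,0,0],[0,0,0.0005],0],[[0,0,0],[0,0,0.0005],0],[[0,0,0],[0,0,0],0],[[0,0,0],[0,0,0],0],[[0,0,0],[0,0,0],0]]'
```

```text
time: 5.5
position: [553.2, -62.2, 80.6]
tool_rot: [-3.125, -0.321, -0.0]
ft_force: [-1.1, -0.7, 2.3]
finger_gap: 0.004
gripper_force: 1.0
time: 6.0
position: [553.2, -62.2, 79.7]
tool_rot: [-3.125, -0.321, -0.0]
ft_force: [-0.2, -0.5, 1.0]
finger_gap: 0.005
gripper_force: 1.0
```

```bash
python3 -m inch '[[[0,0,0],[0,0,0],0],[[0,0,0],[0,0,0],0],[[0,0,0],[0,0,0],0],[[0,0,0],[0,0,0],0],[[0,0,0],[0,0,0],0],[[0,0,0],[0,0,0],0],[[0,0,0],[0,0,0],0],[[0,0,0],[0,0,0],0]]'
cat >> h.py <<'E'
def cloud(n):
    from cell import get_image
    p,d=get_image(n);K=camera_model(n);T=K["extrinsics"]
    v,u=np.nonzero(d>0);q=cv2.undistortPoints(np.c_[u,v].astype(float).reshape(-1,1,2),K["K"],K["distortion"])[:,0];z=d[v,u]
    W=np.c_[q[:,0]*z,-q[:,1]*z,-z]@T[:3,:3].T+T[:3,3]
    a=np.radians(11.7);X=np.array([np.cos(a),np.sin(a)]);Y=np.array([-X[1],X[0]])
    e=W[:,:2]-[540,28];return p,np.c_[e@X,e@Y,W[:,2]]
def frame(n):
    p,L=cloud(n)
    for x0 in (28,60,230):
        m=(abs(L[:,0]-x0-6)<6)&(abs(L[:,1]-60)<100)&(L[:,2]<150);print(n,"frame z at x",x0+6,np.median(L[m,2]).round(1),m.sum())
    return p
E
python3 -c "
from h import *
frame('scene');delta([552,-64,79])"
```

```text
time: 6.8
position: [553.2, -62.2, 79.7]
tool_rot: [-3.125, -0.32, -0.0]
ft_force: [0.7, -0.3, 2.0]
finger_gap: 0.004
gripper_force: 1.0
scene frame z at x 34 127.7 419
scene frame z at x 66 119.5 467
scene frame z at x 236 100.1 442
turn deg [-0.   -0.01  0.01] shift now-axes [-1.6  1.5  0.7] target-axes [-1.6  1.5  0.7] pos [553.2 -62.2  79.7] F [-0.4  0.2  1.9] gap 0.007913108283913232 t 6.85
```

The frame has sprung up about 28 mm. I withdraw straight up.

```bash
python3 -m inch '[[[0,0,0],[0,0,-0.005],0],[[0,0,0],[0,0,-0.01],0],[[0,0,0],[0,0,-0.015],0],[[0,0,0],[0,0,-0.02],0],[[0,0,0],[0,0,-0.02],0],[[0,0,0],[0,0,-0.02],0],[[0,0,0],[0,0,-0.02],0],[[0,0,0],[0,0,-0.02],0],[[0,0,0],[0,0,-0.01],0],[[0,0,0],[-0.02,0,0],0],[[0,0,0],[-0.03,0,0],0],[[0,0,0],[-0.03,0,0],0],[[0,0,0],[-0.01,0,0],0],[[0,0,0],[0,0,0],0],[[0,0,0],[0,0,0],0],[[0,0,0],[0,0,0],0],[[0,0,0],[0,0,0],0],[[0,0,0],[0,0,0],0]]'
python3 -c "
from h import *
p=frame('scene');cv2.imwrite('pics/end.png',p[...,::-1]);delta([552,-64,79])"
```

```text
time: 8.65
position: [465.6, -80.2, 219.5]
tool_rot: [-3.125, -0.321, -0.0]
ft_force: [-0.2, -0.6, 1.0]
finger_gap: 0.005
gripper_force: 0.0
scene frame z at x 34 127.6 405
scene frame z at x 66 119.2 470
scene frame z at x 236 100.1 445
turn deg [-0.01  0.    0.04] shift now-axes [ 88.    1.7 140.5] target-axes [ 88.    1.6 140.5] pos [465.5 -80.3 219.5] F [-0.3  0.4 -0.5] gap 0.0038583298692126226 t 8.7
```

View pics/end.png

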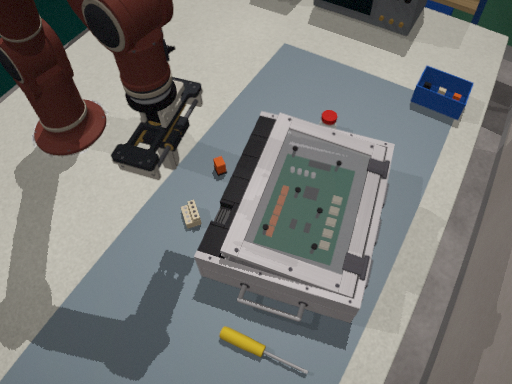

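The frame stands ajar and holds there, and the tab at (224,215) is free. The relay (220,166), terminal block (191,215), jar and screwdriver have not moved, and the arm is clear.

```bash
python3 -c "
from cell import manip
print(manip.sign_off())"
```

```text
the job is handed in; nothing more can be done
None
```

The job is handed in: I found the notch in the y = -93 mm block and pressed the tab until the frame sprang up about 28 mm by itself, where it still stood once the arm was clear; the tab is free and the loose parts look unmoved.

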